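Hold the dop to the stone in the transfer jig

TASK

The stone in the transfer jig is to be turned over: take the brass dop with the broad flat face from the black tray, lay it in the jig's empty V-groove with its face towards the stone and still a little short of it, then slide it along the groove until it sits flush on the stone. Hold it there with a steady, gentle push of about 9 N (a hard one chips the stone) while I fit the second clamp bar: once the push has been steady for three seconds you are finished, still holding and pushing, so do not let go or back off. Leave the other dops, the loose clamp bar and everything else on the bench where they are.

Things in the scene. Friction and masses are not known exactly. Their poses are not given: they have to be found in the camera images.
- flat_dop: The dop to use: brass, 100 mm long, about 0.09 kg. Shank 10 mm thick from the tail to 12 mm short of the face; then it flares over 8 mm to a round head, 26 mm across and 4 mm thick, with a flat face. (The other two dops in the tray have a pointed head and no head.) Origin: centre of the flat face; x runs along the axis, out of the face (tail end at x = -100 mm). Lies level in the tray.
- dop_tail (a point): The point on the flat dop's axis 17 mm from its tail end, 83 mm behind the face: a good place to grip. The shank is free there: the tray's nearest rib begins 21 mm nearer the head, and with the dop pressed home in the jig this part overhangs the V-block's back by 17 mm. Friction in the groove takes up a newton or two of a push.
- jig: Transfer jig, bolted down: grey base plate (x -70 to 120 mm, 80 mm wide, 12 mm high) with two aluminium V-blocks 50 mm wide whose V-grooves share one line 50 mm above the bench. Origin: on the bench under that line; x runs along it towards the stone, z up. The front V-block (x 55 to 105 mm) holds the stone's present dop under a clamp bar with thumb screws, up to 74 mm high.
- v_groove (a point): Middle of the empty rear V-block (36 mm long, x -46 to -10 mm in the jig's frame) on the groove line, 50 mm above the bench, 48 mm behind the stone's table. Axes as the jig's. Shoulders 51 mm high; the 90 degree groove is 18 mm wide at its mouth; a 10 mm shank lying in it has its axis on this line. The dop's head clears the block if its face is at most 18 mm short of the stone.
- stone: The cut stone, amber quartz, 40 mm across, held fast on the groove line by the dop in the front V-block. Origin: centre of its flat table (29 mm across), which faces the empty V-block; 20 mm ahead of the jig's origin, 50 mm above the bench. Axes as the jig's: x points from the table into the stone. The flat dop's face is pressed on this table; the contact is hard, with hardly any give.
- tray: Black plastic dop tray, fixed, 130 x 190 mm: floor 10 mm above the bench, rim 18 mm, two notched ribs (31 mm high) in which three dops lie side by side 50 mm apart, along the tray's x axis, axes 28 mm above the bench, heads towards +x, fronts 50 mm ahead of the tray's origin. Which dop lies where varies. Origin: on the bench under the centre; z up.
- cone_dop: Another dop in the tray, same length and shank, head with a blunt point, 14 mm across. Origin at its point, x along its axis as on the flat dop. To be left.
- slim_dop: Another dop in the tray, same length, a plain pin 10 mm thick with no wider head. Origin at the centre of its front end. To be left.
- clamp_bar: The second clamp bar, steel, 16 x 50 x 6 mm with two brass thumb screws on it, 19 mm high, lying on the bench beside the jig's empty V-block. Origin under its centre. To be left.
- loupe: Folding loupe, 28 mm round black barrel with a steel case, 64 mm long, 18 mm high, on the bench. Origin under the barrel's centre. To be left.
- caliper: Steel caliper, 230 mm long, lying on the bench. Origin under the middle of its beam. To be left.
- tweezers: Steel tweezers, 136 mm long, lying on the bench. Origin on the bench under the middle. To be left.
- oil_bottle: Small amber bottle, 38 mm in diameter, 85 mm high, standing on the bench. Origin under its centre. To be left.
- stone_dish: Small white dish, 72 mm across, 22 mm high. Origin under its centre. To be left.

How it is judged:
On the way, in this order (a step that is already met when the one before it is completed fails the run):
1. the flat dop lies in the empty V-groove, flat face towards the stone and at least 3 mm short of it (x of flat_dop in the frame of stone between -0.05 and -0.003 m and y of flat_dop in the frame of stone between -0.004 and 0.004 m and z of flat_dop in the frame of stone between -0.004 and 0.004 m and x of dop_tail in the frame of stone below -0.08 m and angle between the x axis of flat_dop and the x axis of jig, either way round below 0.08 rad and contact force between flat_dop and jig above 0.1 N), for 0.1 s.
2. the dop is pressed on the stone's table with 4 to 15 N for two seconds on end (contact force between flat_dop and stone between 4 and 15 N and angle between the x axis of flat_dop and the x axis of jig, either way round below 0.06 rad), for 2 s.
At the end, for the whole second after the job is handed in: Through the last second the flat dop lies in the groove in line with it (within 0.06 rad, its face centred on the stone's table within 3 mm), the fingers still hold or push it, and it presses on the stone with 4 to 15 N, at rest (all of step 2 and contact force between the fingers and flat_dop above 1 N and x of flat_dop in the frame of stone between -0.003 and 0.003 m and y of flat_dop in the frame of stone between -0.003 and 0.003 m and z of flat_dop in the frame of stone between -0.003 and 0.003 m and linear speed of flat_dop below 0.01 m/s); the arm keeps its last pose, push and grip.
It fails at once if the dop is pressed on the stone, or knocks it, with more than 30 N (contact force between flat_dop and stone above 30 N).
It fails at once if the robot itself touches the stone with more than 5 N (contact force between any of the fingers, the arm and stone above 5 N).
It fails at once if another dop, the clamp bar or something else on the bench is shifted by more than 25 mm (distance of any of cone_dop, slim_dop, clamp_bar, loupe, caliper, tweezers, oil_bottle, stone_dish from where it was at the start of the episode above 0.025 m).
It also fails if it takes over 51 s, if anything falls off the work surface, if the arm or the gripper's body presses on something with over 40 N, if the wrist force passes 120 N, or if a joint passes its speed limit or range.

ROBOT

A 6-joint arm with a two-finger parallel gripper is mounted at the origin on the work surface. World frame = base frame: x ahead of the robot, y to its left, z up, the work surface at z = 0. Lengths are in m, angles in rad, forces in N, time in s.
With the tool pointing down it reaches from about 0.425 to 0.95 m from the base axis. Payload 3.5 kg.
Tool frame: the origin (TCP) lies at the very end of the fingers, on their centre line; the grasp point (between the pads) lies 19 mm behind it; z points along the fingers, y is the line along which they close (so a half turn about z gives the same grasp; the last joint's range is limited). The gripper opens to 85 mm and grips with 20 to 120 N. Pads are 22 mm wide; open, the fingers measure 114 mm over their backs; the gripper's body (76 mm by 85 mm) begins 54 mm behind the grasp point. The pads swing forward as they close: fully open they stand 13 mm farther back than shut.
Start: joints at [1.109, 0.286, 1.577, -0, 1.279, -0.15], TCP at [0.207, 0.642, 0.231] pointing down, gripper open.
Joint ranges: [-2.77, 2.77], [-0.9, 2.22], [0.21, 2.48], [-1.53, 4.67], [0.24, 2.81], [-2.84, 2.84]. Speed limits (rad/s): [2.79, 2.79, 3.14, 3.14, 3.14, 3.14].

INTERFACE

Orientations are given as a unit quaternion [x, y, z, w].
In Python, from plant import ctrl gives the robot as it stands.
- The arm moves only by the shell command python3 inch.py 'ROWS' [FORCE]. ROWS is a JSON list that holds a single list of rows (three levels of brackets), with 1 to 10 rows, each of 7 numbers: dx, dy, dz in units of 100 mm, then a rotation vector rx, ry, rz in units of 0.25 rad, then the opening from 0.0 (shut) to 1.0 (fully open); each row is the pose to reach, as a shift and turn from the pose commanded when the command began, along the tool's axes at that moment; what a row does not reach only later rows make up. A row lasts 1/8 s, in which the tool goes at most 0.0625 m and 0.188 rad, less where a joint would pass 70% of its speed; a pose out of reach is approached as far as the arm can. The fingers move at their own pace and stop on an object; FORCE is the grip in N (left out, the last holds). Time passes only in rows, so rows that do not move let the fingers close. It prints the time, the measured TCP pose, the force, the opening and the grip force at its end. Input that does not fit is refused with a message, and nothing moves.
- ctrl.get_state(): the state, without advancing time (a new reading comes with each control period).
- ctrl.read_camera(name): name is "side" or "top"; returns a dict with "pixels" (400x640x3 uint8, red, green, blue), "camera_matrix" (3x3 intrinsics, pixels), "xyz" and "orientation" of the camera in the world. Camera axes: x right, y down, z forward; pixel columns grow to the right and rows downward; lengths in m; the calibration is good to about 2 mm. A picture is of the moment at which its call begins. There is no depth.
- ctrl.sign_off(): hands the job in; it is judged then, once.
The state is a dict: "time": time; "qpos": joint angles; "dq": joint speeds; "joint_efforts": joint torques, N m; "eef_pos": TCP position; "tcp_rot": TCP orientation; "contact_force": force on the tool from outside, world axes, zero at the start; "wrist_torque": the same for the moment, N m; "opening": opening from 0.0 (shut) to 1.0 (fully open); "finger_force": force on a finger pad.
Only numpy, scipy, OpenCV 4.12 (cv2) and the standard library are available. Lean on these libraries where they do the work, as an engineer would, in place of code of your own. Each camera call takes 0.05 s, during which the arm holds its last target. There are 200 camera calls.

## Working session

There is one attempt and no reset: what is moved stays moved. The work goes in short steps, Python scripts to look and compute and a shell command to move; the robot and the scene stay as the last step left them, time stands still between calls to the robot, and variables do not carry over. Pictures are saved under pics/ and viewed, at most 10 in all, crops included, and the job is handed in when it is done.

```bash
ls; mkdir -p pics; python3 - <<'E'
from plant import ctrl
import cv2
for n in("side","top"):
    d=ctrl.read_camera(n); cv2.imwrite(f"pics/{n}0.png",d["pixels"][:,:,::-1])
    print(n,d["camera_matrix"],d["xyz"],d["orientation"])
print(ctrl.get_state())
E
```

```text
inch.py
pics
plant.py
side [[402.73513638   0.         317.84965671]
 [  0.         402.73513638 198.27788786]
 [  0.           0.           1.        ]] [ 0.22355718 -0.7718375   0.75962505] [ 0.89312202 -0.16461147  0.07691024 -0.41148626]
top [[427.9343745    0.         318.90177772]
 [  0.         427.9343745  202.68246392]
 [  0.           0.           1.        ]] [0.4066489  0.00895249 1.13917378] [-0.70118063  0.71090674 -0.03951265  0.03736419]
{'time': 0.1, 'qpos': array([ 1.10896997e+00,  2.87109502e-01,  1.57805947e+00,  2.46863088e-05,
        1.27858239e+00, -1.49995837e-01]), 'dq': array([ 0.00031804, -0.0020662 , -0.00330143,  0.00148601, -0.00060853,
        0.00074151]), 'joint_efforts': array([ 5.86723741e-05, -4.07294869e+01, -2.93699098e+01, -1.83305483e-04,
        3.38269558e-03, -7.17167552e-07]), 'eef_pos': array([0.20678379, 0.64191518, 0.23004824]), 'tcp_rot': array([ 1.55287757e-01,  9.87868689e-01, -1.02568059e-03, -3.36326842e-04]), 'contact_force': array([ 0.16190706, -0.5368439 , -0.16649818]), 'wrist_torque': array([ 0.0156094 , -0.01380559,  0.00598442]), 'finger_force': 0.0, 'opening': 0.9999460914812822}
```
View pics/top0.png

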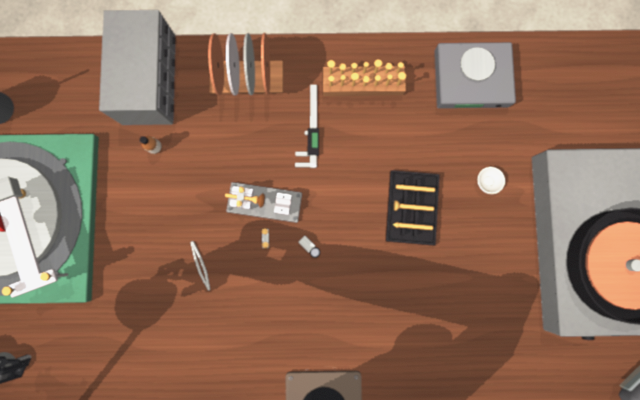

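View pics/side0.png

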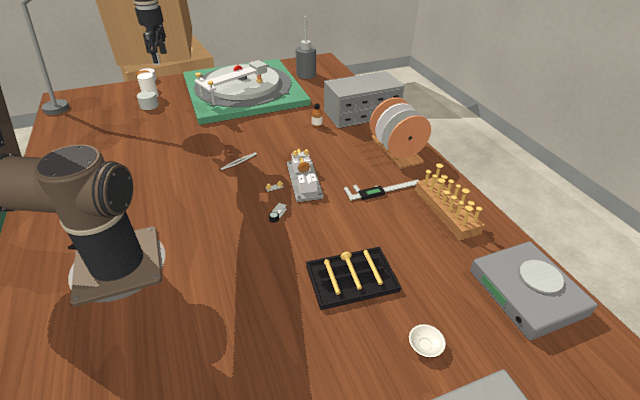

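The top view shows the tray at about (413,207) with the flat dop in the middle (head at (397,206)), and the jig at (264,202) with its empty block at (284,203) and the stone at (258,199). The side view shows the flat dop's head at (346,256) and the jig at (304,178). Next I'll enlarge crops of both.

```bash
python3 - <<'E'
import cv2,numpy as np
t=cv2.imread("pics/top0.png");s=cv2.imread("pics/side0.png")
def c(im,x,y,w,h,k): return cv2.resize(im[y:y+h,x:x+w],None,fx=k,fy=k,interpolation=cv2.INTER_CUBIC)
a=np.vstack([c(t,220,170,100,60,4),c(t,380,165,100,85,4)[:340]])
b=np.vstack([c(s,270,140,100,65,4),c(s,300,240,100,70,4)])
a=a[:580];b=b[:580]
b=np.vstack([b,np.zeros((580-len(b),400,3),np.uint8)]) if len(b)<580 else b
cv2.imwrite("pics/crops.png",np.hstack([a[:580],b]))
E
```

View pics/crops.png

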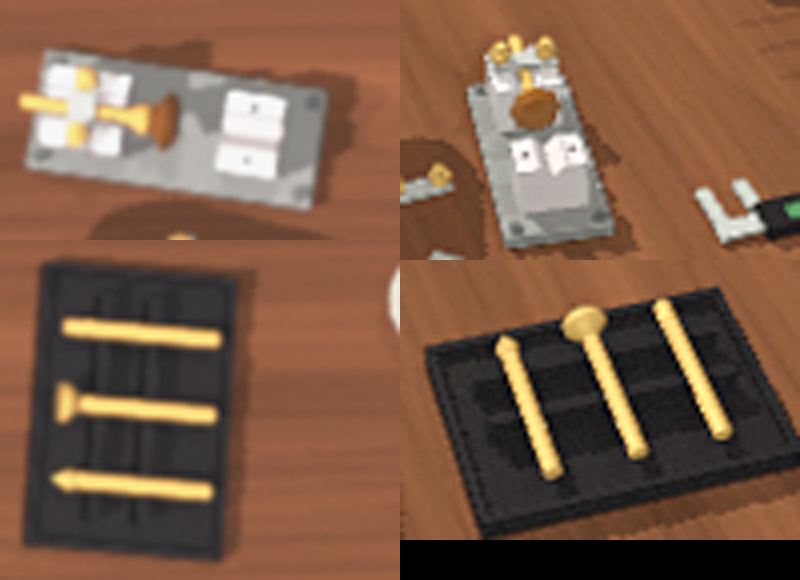

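The crops show the flat dop as the middle one, with its head towards image left in the top view. The empty V-block's groove is at about top (283,203), and in the side view the block's groove notch is at about (407,179 → crop 545,155). Next I'll measure the dop lines, base plate, block and stone.

```bash
cat > h.py <<'E'
import cv2,numpy as np
from scipy.spatial.transform import Rotation as R
from plant import ctrl
def cam(n):
    d=ctrl.read_camera(n);d["R"]=R.from_quat(d["orientation"]).as_matrix();return d
def ray(d,p):
    v=d["R"]@np.linalg.solve(d["camera_matrix"],[p[0],p[1],1]);return np.array(d["xyz"]),v/np.linalg.norm(v)
def onz(d,p,z):
    o,v=ray(d,p);return o+v*(z-o[2])/v[2]
def tri(d1,p1,d2,p2):
    o1,v1=ray(d1,p1);o2,v2=ray(d2,p2)
    s=np.linalg.lstsq(np.c_[v1,-v2],o2-o1,rcond=None)[0]
    a,b=o1+s[0]*v1,o2+s[1]*v2;return (a+b)/2,np.linalg.norm(a-b)
def blobs(d,lo,hi,box,amin=20):
    x,y,w,h=box;m=np.zeros((400,640),np.uint8)
    m[y:y+h,x:x+w]=cv2.inRange(cv2.cvtColor(d["pixels"],cv2.COLOR_RGB2HSV),lo,hi)[y:y+h,x:x+w]
    n,l,st,c=cv2.connectedComponentsWithStats(m)
    return [np.argwhere(l==i)[:,::-1].astype(float) for i in range(1,n) if st[i,4]>=amin]
def ends(b):  # ends of the axis of an elongated blob
    vx,vy,x,y=cv2.fitLine(b.astype(np.float32),cv2.DIST_HUBER,0,.01,.01).ravel()
    s=(b-[x,y])@[vx,vy];return [np.array([x+vx*q,y+vy*q]) for q in(s.min()-.5,s.max()+.5)]
E
python3 - <<'E'
from h import *
np.set_printoptions(precision=4,suppress=True)
t,s=cam("top"),cam("side")
Y=((15,90,120),(35,255,255))
bt=sorted(blobs(t,*Y,(385,170,55,75)),key=lambda b:b[:,1].mean())
bs=sorted(blobs(s,*Y,(305,240,95,70)),key=lambda b:b[:,0].mean())
print([len(b) for b in bt],[len(b) for b in bs])
for b,c,n in zip(bt,bs[::-1],("slim","flat","cone")):
    e=sorted(ends(b),key=lambda p:p[0]);f=sorted(ends(c),key=lambda p:p[1])
    for q in(0,1): print(n,("front","tail")[q],e[q],f[q],*tri(t,e[q],s,f[q]),onz(t,e[q],.028),onz(s,f[q],.028))
def show(n,b,d,z):
    r=cv2.minAreaRect(b.astype(np.float32));p=cv2.boxPoints(r);print(n,len(b),r)
    print(np.array([onz(d,q,z)[:2] for q in p]),onz(d,r[0],z))
# jig top: white block tops, grey plate
for b in blobs(t,(0,0,200),(180,45,255),(270,185,35,35),15): show("top white",b,t,.051)
for b in blobs(s,(0,0,200),(180,45,255),(295,170,30,20),8): show("side white",b,s,.051)
gs=[b for b in blobs(t,(0,0,90),(180,50,255),(222,178,85,46),500)]
for b in gs: show("plate",b,t,.012)
for b in blobs(t,(3,120,60),(14,255,170),(248,188,20,24),15): show("stone top",b,t,.05)
for b in blobs(s,(3,150,60),(14,255,255),(290,155,26,20),15): show("stone side",b,s,.05)
E
```

```text
[204, 225, 199] [177, 228, 178]
slim front [394.5029 185.9456] [363.9825 248.9364] [ 0.5677 -0.1932  0.0317] 0.0025589016452243546 [ 0.5694 -0.1943  0.028 ] [ 0.5681 -0.19    0.028 ]
slim tail [435.541  189.5555] [381.1599 284.478 ] [ 0.5575 -0.301   0.0292] 0.0016120160531775906 [ 0.5584 -0.3016  0.028 ] [ 0.5572 -0.3001  0.028 ]
flat front [393.1614 204.9329] [343.5786 250.6356] [ 0.5166 -0.1866  0.039 ] 0.0034327662202072234 [ 0.5194 -0.1891  0.028 ] [ 0.5194 -0.1774  0.028 ]
flat tail [433.6389 208.3984] [359.9064 289.1589] [ 0.5082 -0.2944  0.0273] 0.0014607821595816438 [ 0.5089 -0.2945  0.028 ] [ 0.5073 -0.2947  0.028 ]
cone front [392.4904 224.0894] [325.1963 258.3948] [ 0.4688 -0.1854  0.029 ] 0.0011991507689350733 [ 0.4694 -0.1857  0.028 ] [ 0.4685 -0.1845  0.028 ]
cone tail [432.6262 227.5627] [338.4494 294.3673] [ 0.4584 -0.2898  0.0267] 0.0012164694316932165 [ 0.4589 -0.2897  0.028 ] [ 0.4574 -0.2906  0.028 ]
top white 302 ((281.9880065917969, 203.31600952148438), (15.652478218078613, 20.482385635375977), 10.30484676361084)
[[0.5032 0.1236]
 [0.5549 0.1141]
 [0.5471 0.074
[... 507 characters left out ...]
 ]
 [0.5894 0.2388]
 [0.5582 0.0501]
 [0.4787 0.0627]] [0.5338 0.1503 0.012 ]
stone top 50 ((260.423095703125, 199.88461303710938), (5.883484840393066, 12.159199714660645), 11.309932708740234)
[[0.5211 0.1649]
 [0.5518 0.1588]
 [0.5486 0.144 ]
 [0.5179 0.1501]] [0.5348 0.1545 0.05  ]
stone side 23 ((313.49407958984375, 161.58580017089844), (14.846155166625977, 2.923077344894409), 67.38013458251953)
[[0.5701 0.2045]
 [0.5801 0.2073]
 [0.571  0.1338]
 [0.5615 0.1313]] [0.5706 0.1684 0.05  ]
stone side 72 ((303.3000183105469, 166.39999389648438), (9.838699340820312, 9.391485214233398), 26.56505012512207)
[[0.512  0.1533]
 [0.5379 0.1898]
 [0.5551 0.1587]
 [0.5292 0.1236]] [0.5334 0.156  0.05  ]
```

Measured (m):

| Item | Position | Check |
|---|---|---|
| Jig plate | 0.191 × 0.080 | ok |
| Jig axis | 80.65° | – |
| Groove middle | (0.525, 0.0985) | – |
| Stone table | (0.533, 0.145) | – |
| Dop axis | 84.2°, height 27–29 mm | ok |
| Grip point | (0.511, -0.2745) | – |

Now I'll work out the approach.

```bash
cat >> h.py <<'E'
def to(p,deg,s=None):  # shift (tool axes) and turn to a TCP point with dop axis along deg
    s=s or ctrl.get_state();r=R.from_quat(s["tcp_rot"]);a=np.deg2rad(deg)
    y=np.array([np.sin(a),-np.cos(a),0]);z=np.array([0,0,-1.]);T=R.from_matrix(np.c_[np.cross(y,z),y,z])
    return np.round(np.r_[r.inv().apply(np.array(p)-s["eef_pos"]),(r.inv()*T).as_rotvec()],4)
E
python3 - <<'E'
from h import *
print(to((.55,.2,.23),84.2),to((.511,-.2745,.12),84.2))
E
```

```text
[-4.6220e-01 -3.1550e-01  8.0000e-04 -1.4000e-03  8.0000e-04  1.3602e+00] [-5.7070e-01 -7.7890e-01  1.1150e-01 -1.4000e-03  8.0000e-04  1.3602e+00]
```

Units first: shifts go in units of 100 mm and turns go in units of 0.25 rad. So -0.46 m is -4.6, -0.315 m is -3.15, 1.36 rad is 5.44.

```bash
python3 inch.py '[[[-2.3,-1.6,0,0,0,2.8,0.45],[-4.6,-3.15,0,0,0,5.44,0.45],[-4.6,-3.15,0,0,0,5.44,0.45],[-4.6,-3.15,0,0,0,5.44,0.45],[-4.6,-3.15,0,0,0,5.44,0.45],[-4.6,-3.15,0,0,0,5.44,0.45],[-4.6,-3.15,0,0,0,5.44,0.45],[-4.6,-3.15,0,0,0,5.44,0.45],[-4.6,-3.15,0,0,0,5.44,0.45],[-4.6,-3.15,0,0,0,5.44,0.45]]]' 40
python3 -c "
from h import *
print(to((.511,-.2745,.12),84.2))"
```

```text
time: 1.45
eef_pos: [0.5502, 0.1983, 0.2311]
tcp_rot: [0.744, 0.668, -0.0, 0.0]
contact_force: [-0.3, -0.5, -0.3]
opening: 0.447
finger_force: 0.0
[-4.742e-01  1.140e-02  1.113e-01  1.000e-04  6.000e-04 -5.400e-03]
```

```bash
python3 inch.py '[[[-2.5,0.06,0.5,0,0,0,0.45],[-4.74,0.11,1.1,0,0,-0.02,0.45],[-4.74,0.11,1.1,0,0,-0.02,0.45],[-4.74,0.11,1.1,0,0,-0.02,0.45],[-4.74,0.11,1.1,0,0,-0.02,0.45],[-4.74,0.11,1.1,0,0,-0.02,0.45],[-4.74,0.11,1.1,0,0,-0.02,0.45],[-4.74,0.11,1.1,0,0,-0.02,0.45],[-4.74,0.11,1.1,0,0,-0.02,0.45],[-4.74,0.11,1.1,0,0,-0.02,0.45]]]'
python3 -c "
from h import *
t,s=cam('top'),cam('side')
def c(d,x,y,w,h): return cv2.resize(d['pixels'][y:y+h,x:x+w,::-1],None,fx=4,fy=4)
cv2.imwrite('pics/a1.png',np.hstack([c(t,370,150,90,110),c(s,290,190,110,110)]))
print(to((.511,-.2745,.013),84.2))"
```

```text
time: 2.7
eef_pos: [0.5114, -0.2699, 0.1211]
tcp_rot: [0.74, 0.673, 0.0, -0.001]
contact_force: [-0.5, 0.0, -0.2]
opening: 0.452
finger_force: 0.0
[-0.0051 -0.0004  0.1086  0.0003 -0.0002  0.0072]
```

View pics/a1.png

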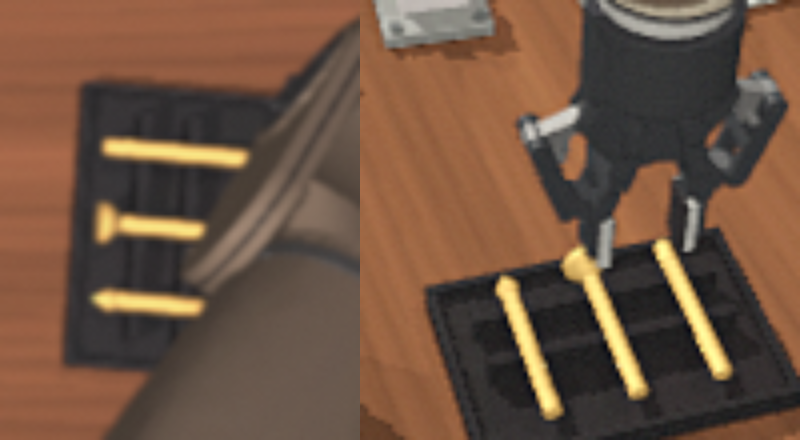

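The side view shows the half-open fingers above the tray, at about (605,245) and (690,230) in the crop, roughly over the middle dop. I'll descend next.

```bash
python3 inch.py '[[[-0.03,0,0.3,0,0,0.02,0.45],[-0.05,0,0.6,0,0,0.028,0.45],[-0.05,0,0.8,0,0,0.028,0.45],[-0.05,0,0.8,0,0,0.028,0.45]]]'
python3 -c "
from h import *
print(to((.511,-.2745,.013),84.2))
t,s=cam('top'),cam('side')
cv2.imwrite('pics/a2.png',cv2.resize(s['pixels'][200:310,300:410,::-1],None,fx=5,fy=5))"
```

```text
time: 3.3
eef_pos: [0.5101, -0.2744, 0.0398]
tcp_rot: [0.742, 0.67, -0.0, -0.002]
contact_force: [0.8, 0.1, -0.0]
opening: 0.456
finger_force: 0.0
[-0.      0.001   0.0268 -0.003  -0.002  -0.0005]
```

View pics/a2.png

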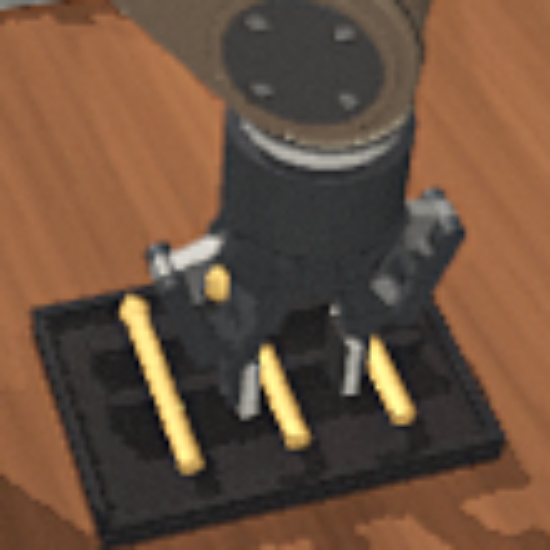

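The fingers straddle the flat dop's shank: tips at about (248,405) and (352,385), shank at (285,430), neighbours clear. I'll go down and grip.

In the tool's units: 0.026 m is 0.26, 0.013 m is 0.13, -0.003 rad is -0.012.

```bash
python3 inch.py '[[[0,0.01,0.13,-0.012,-0.008,0,0.45],[0,0.01,0.26,-0.012,-0.008,0,0.45],[0,0.01,0.26,-0.012,-0.008,0,0.45]]]' && python3 inch.py '[[[0,0,0,0,0,0,0],[0,0,0,0,0,0,0],[0,0,0,0,0,0,0],[0,0,0,0,0,0,0],[0,0,0,0,0,0,0],[0,0,0,0,0,0,0]]]' 50
```

```text
time: 3.78
eef_pos: [0.5108, -0.2754, 0.0136]
tcp_rot: [0.743, 0.67, -0.0, 0.0]
contact_force: [-0.4, -0.3, -0.1]
opening: 0.454
finger_force: 0.0
time: 4.53
eef_pos: [0.5115, -0.2763, 0.0154]
tcp_rot: [0.742, 0.67, -0.0, 0.001]
contact_force: [-4.9, -0.3, 2.7]
opening: 0.094
finger_force: 48.7
```

In the tool's units: -0.11 m is -1.1, -0.08 m is -0.8.

```bash
python3 inch.py '[[[0,0,-0.3,0,0,0,0],[0,0,-0.8,0,0,0,0],[0,0,-1.1,0,0,0,0],[0,0,-1.1,0,0,0,0],[0,0,-1.1,0,0,0,0]]]' 60
python3 -c "
from h import *
t,s=cam('top'),cam('side')
Y=((15,90,120),(35,255,255))
st=ctrl.get_state();print(st['eef_pos'],st['tcp_rot'])
d=np.array([np.cos(np.deg2rad(80.65)),np.sin(np.deg2rad(80.65)),0])
p=np.array([.533,.1453,0])-.093*d;p[2]=.11;print(p,to(p,80.65))
def c(d,x,y,w,h): return cv2.resize(d['pixels'][y:y+h,x:x+w,::-1],None,fx=4,fy=4)
cv2.imwrite('pics/a3.png',np.hstack([c(t,370,150,90,110),c(s,290,190,110,110)]))"
```

```text
time: 5.15
eef_pos: [0.5111, -0.2753, 0.1236]
tcp_rot: [0.743, 0.67, 0.0, 0.001]
contact_force: [-0.9, -0.3, -0.8]
opening: 0.09
finger_force: 59.0
[ 0.51053943 -0.27501617  0.12273218] [ 7.42622981e-01  6.69709692e-01  6.72368848e-05 -1.78986215e-04]
[0.51789076 0.05353557 0.11      ] [ 3.276e-01 -2.650e-02  1.280e-02 -2.000e-04 -3.000e-04  6.000e-02]
```

View pics/a3.png

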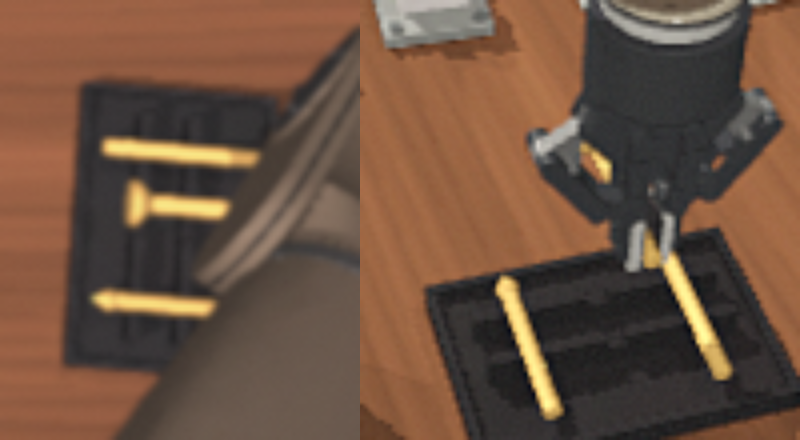

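The dop is lifted between the fingers, with its head at top-crop (135,203) and about level; the neighbours are undisturbed. Moving over the jig.

```bash
python3 inch.py '[[[0.6,-0.05,0,0,0,0.06,0],[1.2,-0.1,0,0,0,0.12,0],[1.8,-0.15,0.05,0,0,0.18,0],[2.4,-0.2,0.1,0,0,0.24,0],[2.9,-0.24,0.12,0,0,0.24,0],[3.27,-0.26,0.12,0,0,0.24,0],[3.27,-0.26,0.12,0,0,0.24,0],[3.27,-0.26,0.12,0,0,0.24,0]]]' 60
python3 - <<'E'
from h import *
np.set_printoptions(precision=4,suppress=True)
t,s=cam('top'),cam('side')
Y=((15,90,120),(35,255,255))
st=ctrl.get_state();print(st['eef_pos'],st['tcp_rot'],to((.518,.0535,.11),80.65,st))
for n,d,box in(("top",t,(225,170,100,60)),("side",s,(260,120,90,85))):
    for b in blobs(d,*Y,box,12): print(n,len(b),cv2.minAreaRect(b.astype(np.float32)),cv2.boundingRect(b.astype(np.int32)),*ends(b))
def c(d,x,y,w,h): return cv2.resize(d['pixels'][y:y+h,x:x+w,::-1],None,fx=4,fy=4,interpolation=cv2.INTER_CUBIC)
cv2.imwrite('pics/a4.png',np.hstack([c(t,225,150,100,110),c(s,260,110,100,110)]))
E
```

```text
time: 6.25
eef_pos: [0.5187, 0.0517, 0.1114]
tcp_rot: [0.762, 0.647, -0.001, 0.001]
contact_force: [0.8, -0.8, -1.1]
opening: 0.083
finger_force: 59.0
[0.5191 0.051  0.112 ] [ 0.7628  0.6467 -0.0001  0.0015] [ 0.0023 -0.0015  0.002   0.0021  0.0021 -0.0012]
top 19 ((241.5, 189.0), (4.0, 3.0), 90.0) (240, 187, 4, 5) [240.4661 186.3207] [242.2552 191.7708]
top 41 ((230.0, 195.0), (4.0, 10.0), 90.0) (225, 193, 11, 5) [224.402  194.6127] [235.6109 196.3016]
top 71 ((250.5, 199.5), (7.0, 13.0), 90.0) (244, 196, 14, 8) [243.4662 197.1221] [257.9097 199.9743]
top 20 ((239.0, 203.0), (4.0, 4.0), 90.0) (237, 201, 5, 5) [238.9655 200.4769] [239.0854 205.5219]
side 22 ((299.5, 150.0), (4.0, 5.0), 90.0) (297, 148, 6, 5) [297.5668 147.6504] [302.4922 152.2041]
side 30 ((310.54949951171875, 164.49505615234375), (13.23399543762207, 2.388089418411255), 84.2894058227539) (309, 158, 4, 14) [308.9725 157.4963] [311.6413 171.5769]
side 21 ((301.5, 163.5), (7.0, 3.0), 90.0) (300, 160, 4, 8) [300.9272 159.3817] [301.9314 167.5123]
side 29 ((279.7500305175781, 183.25001525878906), (5.656853675842285, 4.949747085571289), 45.0) (277, 180, 6, 7) [278.5827 179.5927] [280.3767 186.418 ]
side 30 ((267.5, 186.0), (6.0, 5.0), 90.0) (265, 183, 6, 7) [268.0004 182.4986] [268.0102 189.5   ]
```

View pics/a4.png

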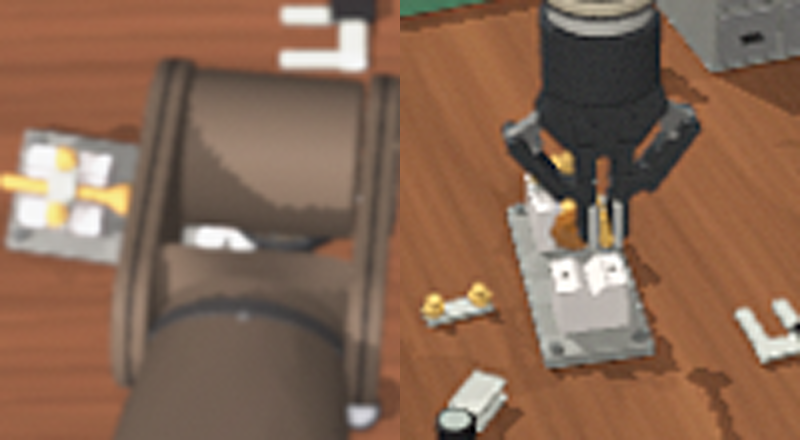

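Top view: the arm hides the dop. In the side view the dop, at (604,220), hangs above the empty block, whose groove is at (588,270), and points towards the stone at (567,225). I'll lower in steps.

```bash
python3 inch.py '[[[0.02,-0.01,0.15,0.008,0.008,-0.004,0],[0.02,-0.01,0.3,0.008,0.008,-0.004,0],[0.02,-0.01,0.45,0.008,0.008,-0.004,0],[0.02,-0.01,0.55,0.008,0.008,-0.004,0],[0.02,-0.01,0.6,0.008,0.008,-0.004,0],[0.02,-0.01,0.6,0.008,0.008,-0.004,0]]]' 60
python3 - <<'E'
from h import *
np.set_printoptions(precision=4,suppress=True)
s=cam('side');st=ctrl.get_state();print(st['eef_pos'],to((.518,.0535,.0374),80.65,st))
cv2.imwrite('pics/a5.png',cv2.resize(s['pixels'][135:210,270:350,::-1],None,fx=7,fy=7,interpolation=cv2.INTER_CUBIC))
E
```

```text
time: 7.1
eef_pos: [0.5188, 0.0539, 0.0522]
tcp_rot: [0.762, 0.648, 0.0, 0.0]
contact_force: [-0.2, -0.8, -1.1]
opening: 0.091
finger_force: 59.0
[0.5192 0.0539 0.0528] [-0.0006 -0.0011  0.0154  0.0016 -0.0002  0.0013]
```

View pics/a5.png

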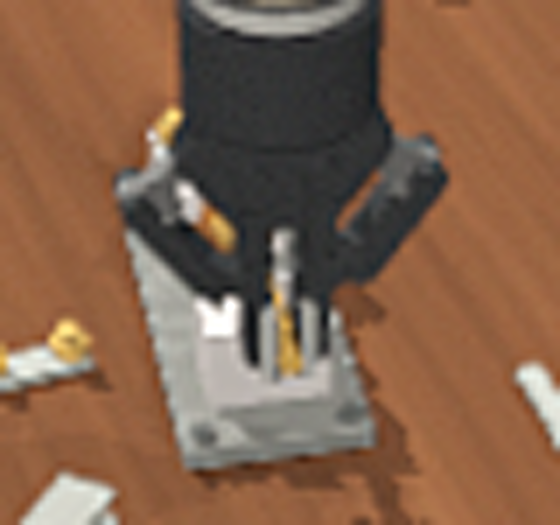

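The side view shows the dop between the fingers, tail end at crop (289,372), over the rear block and in line with it. Lowering further, with a check on the tail-end pixel.

```bash
python3 - <<'E'
from h import *
d=ctrl.read_camera('side');M=R.from_quat(d['orientation']).as_matrix()
st=ctrl.get_state();a=np.deg2rad(80.65);p=st['eef_pos']+[-.017*np.cos(a),-.017*np.sin(a),.0126]
c=d['camera_matrix']@(M.T@(p-d['xyz']));print(c[:2]/c[2])
E
python3 inch.py '[[[0,-0.01,0.05,0.004,0,0.004,0],[0,-0.01,0.1,0.004,0,0.004,0],[0,-0.01,0.13,0.004,0,0.004,0],[0,-0.01,0.13,0.004,0,0.004,0]]]' 60
python3 inch.py '[[[0,0,0.01,0,0,0,0],[0,0,0.01,0,0,0,0]]]'
python3 inch.py '[[[0,0,0.01,0,0,0,0],[0,0,0.01,0,0,0,0]]]'
```

```text
[311.75765252 186.91898565]
time: 7.7
eef_pos: [0.5176, 0.0541, 0.0392]
tcp_rot: [0.762, 0.647, -0.0, -0.0]
contact_force: [1.0, -0.1, -1.2]
opening: 0.086
finger_force: 59.0
time: 7.95
eef_pos: [0.518, 0.0541, 0.0387]
tcp_rot: [0.762, 0.647, 0.0, 0.0]
contact_force: [-0.5, 0.6, -0.5]
opening: 0.088
finger_force: 59.0
time: 8.2
eef_pos: [0.518, 0.0541, 0.0378]
tcp_rot: [0.762, 0.647, 0.0, -0.0]
contact_force: [-0.9, 0.4, 1.2]
opening: 0.087
finger_force: 59.1
```

```bash
for i in 1; do python3 inch.py '[[[0,0,0.005,0,0,0,0],[0,0,0.005,0,0,0,0],[0,0,0.005,0,0,0,0]]]'; done; python3 inch.py '[[[0,0,0.005,0,0,0,0],[0,0,0.005,0,0,0,0],[0,0,0.005,0,0,0,0]]]'; python3 -c "
from h import *
s=ctrl.get_state();print(s['contact_force'],s['wrist_torque'],s['eef_pos'])"
```

```text
time: 8.57
eef_pos: [0.518, 0.0541, 0.0374]
tcp_rot: [0.762, 0.647, 0.0, 0.0]
contact_force: [-1.8, -0.0, 4.2]
opening: 0.088
finger_force: 59.3
time: 8.95
eef_pos: [0.5181, 0.054, 0.037]
tcp_rot: [0.762, 0.647, 0.0, 0.0]
contact_force: [-2.8, -0.5, 5.9]
opening: 0.088
finger_force: 59.7
[-2.83125597 -0.54520393  5.86282245] [0.10623912 0.35541091 0.08271531] [0.51806614 0.05403661 0.03703083]
```

```bash
python3 inch.py '[[[0,-0.006,0,0,0,0,0],[0,-0.006,0,0,0,0,0],[0,-0.006,0,0,0,0,0]]]' >/dev/null; python3 -c "
from h import *
s=ctrl.get_state();print(s['contact_force'],s['wrist_torque'],s['eef_pos'])"
python3 inch.py '[[[0,0,0,0,-0.04,0,0],[0,0,0,0,-0.04,0,0],[0,0,0,0,-0.04,0,0]]]' >/dev/null; python3 -c "
from h import *
s=ctrl.get_state();print(s['contact_force'],s['wrist_torque'],s['eef_pos'])"
```

```text
[-1.11543675  0.40476755  4.46072726] [0.03245429 0.09153012 0.05414923] [0.51781771 0.05410135 0.03692187]
[-0.17270922 -0.19313904  5.37175154] [-0.03490593  0.20706107  0.00426627] [0.51781305 0.05402404 0.03703491]
```

```bash
cat > av.py <<'E'
from h import *
np.set_printoptions(precision=3,suppress=True)
v=[]
for i in range(8):
    ctrl.read_camera("side");s=ctrl.get_state();v.append(np.r_[s['contact_force'],s['wrist_torque'],s['eef_pos'],R.from_quat(s['tcp_rot']).apply([1,0,0])])
v=np.array(v);print(s['time'],v.mean(0),v.std(0)[:6],s['opening'])
print('push',-v.mean(0)[:3]@[.1625,.9867,0])
E
python3 av.py; python3 inch.py '[[[0,0,0,0,-0.06,0,0],[0,0,0,0,-0.06,0,0],[0,0,0,0,-0.06,0,0]]]' >/dev/null; python3 av.py
```

```text
10.1 [-1.653 -0.94   5.699  0.004  0.182  0.043  0.518  0.054  0.037  0.162
  0.987 -0.01 ] [0.469 0.378 0.402 0.031 0.027 0.011] 0.08868426990016584
push 1.1958431887344003
10.875 [-1.917 -1.427  6.735 -0.039  0.243  0.014  0.518  0.054  0.037  0.162
  0.986 -0.025] [0.575 0.492 0.385 0.016 0.043 0.02 ] 0.08662907553904726
push 1.7195067233416852
```

```bash
python3 inch.py '[[[0,-0.004,-0.008,0,0.048,0,0],[0,-0.004,-0.012,0,0.1,0,0],[0,-0.004,-0.012,0,0.1,0,0]]]'; python3 inch.py '[[[0,0,0,0,0,0,0.12],[0,0,0,0,0,0,0.2],[0,0,0,0,0,0,0.3],[0,0,0,0,0,0,0.3]]]' ; python3 - <<'E'
from h import *
s=cam('side');t=cam('top')
def c(d,x,y,w,h): return cv2.resize(d['pixels'][y:y+h,x:x+w,::-1],None,fx=5,fy=5,interpolation=cv2.INTER_CUBIC)
cv2.imwrite('pics/a6.png',np.hstack([c(t,230,170,80,80),c(s,270,135,80,80)]))
E
python3 av.py
```

```text
time: 11.25
eef_pos: [0.5174, 0.0542, 0.0377]
tcp_rot: [0.763, 0.647, 0.001, 0.0]
contact_force: [3.2, -0.0, 1.1]
opening: 0.09
finger_force: 59.1
time: 11.75
eef_pos: [0.5164, 0.0544, 0.0375]
tcp_rot: [0.762, 0.647, -0.0, -0.0]
contact_force: [0.6, -0.3, -0.9]
opening: 0.299
finger_force: 0.0
12.25 [ 0.064 -0.13  -0.034 -0.008  0.001  0.007  0.517  0.054  0.038  0.162
  0.987  0.   ] [0.411 0.602 0.274 0.022 0.029 0.022] 0.3005040974810588
push 0.1176754613626414
```

View pics/a6.png

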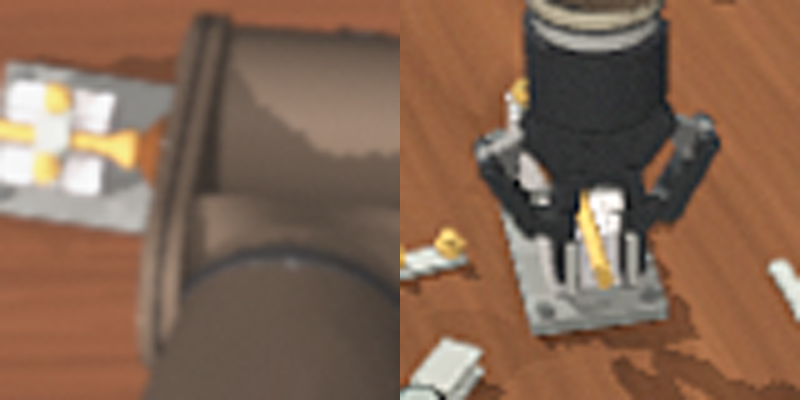

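The side view shows the dop lying in the V-groove, tail end at (605,282), with the fingers open on either side. I'll regrip lower and centred.

```bash
python3 inch.py '[[[0,0.005,0.03,0,0,0,0.3],[0,0.005,0.05,0,0,0,0.3],[0,0.005,0.05,0,0,0,0.2],[0,0.005,0.05,0,0,0,0],[0,0.005,0.05,0,0,0,0],[0,0.005,0.05,0,0,0,0],[0,0.005,0.05,0,0,0,0],[0,0.005,0.05,0,0,0,0]]]' 60; python3 av.py
```

```text
time: 13.25
eef_pos: [0.5174, 0.0542, 0.0328]
tcp_rot: [0.762, 0.647, 0.0, -0.0]
contact_force: [0.1, -0.2, 0.5]
opening: 0.093
finger_force: 58.4
13.65 [-0.155 -0.279 -0.192 -0.031  0.031  0.019  0.517  0.054  0.033  0.162
  0.987  0.   ] [0.458 0.204 0.332 0.032 0.028 0.022] 0.09649833433528174
push 0.3007424734451552
```

In the tool's units: 0.0055 m is 0.055, 0.005 m is 0.05.

```bash
python3 inch.py '[[[0.01,0,0,0,0,0,0],[0.02,0,0,0,0,0,0],[0.03,0,0,0,0,0,0],[0.04,0,0,0,0,0,0],[0.05,0,0,0,0,0,0],[0.055,0,0,0,0,0,0],[0.055,0,0,0,0,0,0]]]'; python3 av.py
python3 inch.py '[[[0.003,0,0,0,0,0,0],[0.006,0,0,0,0,0,0],[0.01,0,0,0,0,0,0],[0.01,0,0,0,0,0,0]]]'
```

```text
time: 14.52
eef_pos: [0.5183, 0.0597, 0.0328]
tcp_rot: [0.762, 0.647, 0.0, -0.0]
contact_force: [-0.8, -0.3, -0.1]
opening: 0.093
finger_force: 58.4
14.925 [-0.478  0.058 -0.2   -0.009  0.046  0.025  0.518  0.06   0.033  0.162
  0.987  0.   ] [0.321 0.45  0.532 0.036 0.024 0.029] 0.09082120556380179
push 0.02041363540455073
time: 15.42
eef_pos: [0.5184, 0.0606, 0.0328]
tcp_rot: [0.762, 0.647, 0.0, -0.0]
contact_force: [-1.2, -0.6, 0.3]
opening: 0.093
finger_force: 58.4
```

In the tool's units: 0.001 m is 0.01, 0.0006 m is 0.006.

```bash
python3 inch.py '[[[0.003,0,0,0,0,0,0],[0.006,0,0,0,0,0,0],[0.01,0,0,0,0,0,0],[0.01,0,0,0,0,0,0]]]' | grep -E "eef|contact"
python3 inch.py '[[[0.003,0,0,0,0,0,0],[0.006,0,0,0,0,0,0],[0.006,0,0,0,0,0,0]]]'| grep -E "eef|contact"
```

```text
eef_pos: [0.5187, 0.0617, 0.0328]
contact_force: [-0.7, -0.2, 0.1]
eef_pos: [0.5187, 0.0622, 0.0328]
contact_force: [-0.5, -0.4, 0.2]
```

In the tool's units: 0.0006 m is 0.006, 0.0003 m is 0.003.

```bash
python3 inch.py '[[[0.003,0,0,0,0,0,0],[0.006,0,0,0,0,0,0],[0.006,0,0,0,0,0,0]]]'| grep -E "eef|contact"
```

```text
eef_pos: [0.5188, 0.0628, 0.0328]
contact_force: [-1.1, -0.2, 0.3]
```

In the tool's units: 0.0006 m is 0.006, 0.0003 m is 0.003.

```bash
python3 inch.py '[[[0.003,0,0,0,0,0,0],[0.006,0,0,0,0,0,0],[0.006,0,0,0,0,0,0]]]'| grep -E "eef|contact"
```

```text
eef_pos: [0.5188, 0.0629, 0.0328]
contact_force: [-1.8, -3.4, -0.5]
```

```bash
python3 av.py; python3 inch.py '[[[0.003,0,0,0,0,0,0],[0.003,0,0,0,0,0,0]]]'| grep -E "eef|contact"; python3 av.py
```

```text
17.45 [-1.086 -5.206 -0.032 -0.763  0.231  0.022  0.519  0.063  0.033  0.162
  0.987 -0.001] [0.464 0.582 0.308 0.029 0.021 0.013] 0.08843068722808135
push 5.313638490986391
eef_pos: [0.5188, 0.0629, 0.0327]
contact_force: [-1.7, -6.8, 0.5]
18.1 [-1.568 -6.342  0.39  -0.956  0.241  0.03   0.519  0.063  0.033  0.162
  0.987 -0.001] [0.424 0.421 0.342 0.017 0.024 0.034] 0.08776973648485589
push 6.512356937443732
```

In the tool's units: 0.0004 m is 0.004, 0.0002 m is 0.002.

```bash
python3 inch.py '[[[0.002,0,0,0,0,0,0],[0.004,0,0,0,0,0,0],[0.004,0,0,0,0,0,0],[0.004,0,0,0,0,0,0]]]'| grep -E "eef|contact"; python3 av.py
```

```text
eef_pos: [0.5189, 0.0629, 0.0328]
contact_force: [-2.1, -7.7, -0.3]
19.0 [-2.031 -7.633  0.45  -1.186  0.284 -0.002  0.519  0.063  0.033  0.162
  0.987 -0.002] [0.474 0.325 0.554 0.024 0.04  0.02 ] 0.09047103756641693
push 7.861317804737698
```

```bash
python3 inch.py '[[[0.003,0,0,0,0,0,0],[0.006,0,0,0,0,0,0],[0.006,0,0,0,0,0,0],[0.006,0,0,0,0,0,0]]]'| grep -E "eef|contact"; python3 av.py
```

```text
eef_pos: [0.5189, 0.0629, 0.0327]
contact_force: [-2.7, -10.0, 0.9]
19.9 [-1.981 -9.614  0.505 -1.512  0.347 -0.021  0.519  0.063  0.033  0.161
  0.987 -0.003] [0.402 0.65  0.497 0.045 0.045 0.026] 0.0910546812159756
push 9.808143879322104
```

```bash
for i in 1; do python3 inch.py '[[[0,0,0,0,0,0,0],[0,0,0,0,0,0,0],[0,0,0,0,0,0,0],[0,0,0,0,0,0,0],[0,0,0,0,0,0,0],[0,0,0,0,0,0,0],[0,0,0,0,0,0,0],[0,0,0,0,0,0,0],[0,0,0,0,0,0,0],[0,0,0,0,0,0,0]]]'|grep contact; done; python3 av.py
python3 inch.py '[[[0,0,0,0,0,0,0],[0,0,0,0,0,0,0],[0,0,0,0,0,0,0],[0,0,0,0,0,0,0],[0,0,0,0,0,0,0],[0,0,0,0,0,0,0],[0,0,0,0,0,0,0],[0,0,0,0,0,0,0],[0,0,0,0,0,0,0],[0,0,0,0,0,0,0]]]'|grep contact
python3 inch.py '[[[0,0,0,0,0,0,0],[0,0,0,0,0,0,0],[0,0,0,0,0,0,0],[0,0,0,0,0,0,0],[0,0,0,0,0,0,0],[0,0,0,0,0,0,0],[0,0,0,0,0,0,0],[0,0,0,0,0,0,0]]]'|grep contact; python3 av.py
```

```text
contact_force: [-3.0, -9.4, 1.2]
21.55 [-2.503 -9.62   0.627 -1.531  0.365 -0.012  0.519  0.063  0.033  0.161
  0.987 -0.003] [0.389 0.264 0.537 0.025 0.015 0.034] 0.09287507234980098
push 9.898970730901432
contact_force: [-2.6, -9.5, 0.3]
contact_force: [-1.9, -9.7, 0.5]
24.2 [-2.383 -9.546  0.831 -1.51   0.377 -0.023  0.519  0.063  0.033  0.161
  0.987 -0.003] [0.361 0.419 0.31  0.031 0.036 0.032] 0.08973897306309854
push 9.80589298909968
```

The push has held steady at 9.8 N at the wrist for over 4 s. The TCP-to-table distance of 83.6 mm matches the 83 mm expected for flush contact.

```bash
python3 -c "
from plant import ctrl
print(ctrl.sign_off())"
```

```text
the job is handed in; nothing more can be done
None
```

I handed the job in with the flat dop seated on the stone and the gripper still holding and pushing: 9.8 N at the wrist, which I estimate is about 9 N on the stone, steady for over 4 s; the sign-off returned no verdict.

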